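Bolt the laser's beam shutter shut

ROBOT

A 6-joint arm with a two-finger parallel gripper is mounted at the origin on the work surface. World frame = base frame: x ahead of the robot, y to its left, z up, the work surface at z = 0. Lengths are in mm, angles in rad, forces in N, time in s.
With the tool pointing down it reaches from about 350 to 975 mm from the base axis. Payload 7.1 kg.
Tool frame: the origin (TCP) lies between the finger pads; the fingertips stand 19 mm ahead of it and the grasp point (between the pads) is the TCP; y points along the fingers, z is the direction in which the jaws open and shut, and the axes are right-handed (so a half turn about y gives the same grasp; the last joint's range is limited). The gripper opens to 88 mm and grips with 3 to 60 N. Pads are 20 mm wide; open, the fingers measure 115 mm over their backs; the gripper's body (75 mm by 178 mm) begins 61 mm behind the grasp point.
Start: joints at [1.253, 0.423, 1.63, -0, 1.089, -0.019], TCP at [183.952, 597.3, 241.675] pointing down, gripper open.
Joint ranges: [-3, 3], [-0.9, 2.11], [0.09, 2.58], [-1.31, 4.45], [0.11, 2.69], [-2.54, 2.54]. Speed limits (rad/s): [2.39, 2.39, 3.01, 3.14, 3.14, 3.14].

INTERFACE

Orientations are given as a rotation vector (axis times angle).
In Python, from workcell import ctrl gives the robot as it stands.
- The arm moves only by the tool servo_tool, never from a script. Its argument "moves" is text: rows parted by semicolons, each of 6 numbers parted by spaces: the shift along the world's x, y, z in m, then the turn, a rotation vector about the world's x, y, z in degrees. A call has 1 to 8 rows; each row is the pose to reach, as a shift and turn from the pose commanded when the call began; what a row does not reach only later rows make up. A row lasts 1/8 s, in which the tool goes at most 62.5 mm and 10.7 degrees, less where a joint would pass 70% of its speed; a pose out of reach is approached as far as the arm can. A call with a gripper value outside its range is refused whole. "hand" is the closure in counts, from 0 (fully open) to 255 (shut), set as the call begins (left out, the last holds). The fingers move at their own pace and stop on an object; the grip force is fixed at half the most. Time passes only in rows, so rows that repeat a pose let the fingers close. It gives the time, the measured TCP pose, the force and the opening at its end, in the units of the state.
- ctrl.get_obs(): the state, without advancing time (a new reading comes with each control period).
- ctrl.get_image(name): name is "scene" or "side" or "wrist"; returns a dict with "pixels" (480x640x3 uint8, red, green, blue), "depth" (480x640 float32, mm along the optical axis (not along the pixel's ray), 0 where there is no reading), "vertical_fov" (degrees; the focal length in pixels is half the picture's height over the tangent of half this angle, whatever the lens; pixels are square), "cx", "cy" (the principal point, pixels), "xyz" and "attitude" of the camera in the world; the wrist camera has in their place "T_tool_cam" (4x4, takes a point from camera to tool coordinates, whose origin is the TCP and whose axes are the tool frame's). Camera axes: x right, y up, looking along -z (the intrinsics and any distortion apply to the point x, -y, -z); pixel columns grow to the right and rows downward; lengths in mm; the calibration is good to about 2 mm. A picture is of the moment at which its call begins: read the wrist's pose just before it.
- ctrl.close_job(): hands the job in, once; it reports no verdict.
The state is a dict: "t": time; "qpos": joint angles; "qvel": joint speeds; "joint_torque": joint torques, N m; "ee_pos": TCP position; "orientation": TCP orientation; "ft_force": force on the tool from outside, world axes, zero at the start; "moment": the same for the moment, N m; "width": finger opening in mm.
Only numpy, scipy, OpenCV 4.12 (cv2) and the standard library are available. Lean on these libraries where they do the work, as an engineer would, in place of code of your own. Each camera call takes 0.05 s, during which the arm holds its last target.

TASK

Lock the beam shutter before the optics are cleaned: take the red-handled slide bolt by its handle, lift it over the yellow bump in its track, slide it all the way into the red keeper at the far end of its track, let it drop fully down and let go. Leave the blue-handled gas bolt as it is.

Things in the scene. Friction and masses are not known exactly. Their poses are not given: they have to be found in the camera images.
- shutter_grip (a point): Centre of the red upright handle: 16 mm thick along the track, 36 wide across, reaching 24 mm above and 32 mm below this point; 74 mm above the table when the bolt is down. Axes: y along the track towards the red keeper, x across, z up. The bolt (about 0.3 kg) is captive: it moves only along the track and straight up and down, and drops when let go. Nothing else on its unit is over 48 mm high.
- shutter_slide (a joint): Travel of the red-handled bolt along its track, m: 0 open end, 0.110 end stop, rod fully in the red keeper. It starts between 0 and 0.018. With the bolt down the yellow bump blocks it at 0.020; raised, it slides on (friction about 1 N); from 0.062 the foot is past the bump and can drop. The unit: fixed dark steel base 90 x 250 mm, aluminium rails 26 mm high, place and yaw vary.
- shutter_lift (a joint): Height of the red-handled bolt above its lowest position, m: 0 down on the track floor, 0.024 at its upper stop. The yellow bump is 0.009 high, so the bolt passes it when raised by more than 0.010 (0.016 is a good amount). Left standing on the bump it reads about 0.009.
- gas_grip (a point): Centre of the blue handle of the second bolt (gas): a unit of the same shape, size, axes and heights as the red one, with a blue handle and blue keeper. To be left as it is.

How it is judged:
By the outcome, as a careful person would: the job done as asked, in the order asked, and still so for the second after the job is handed in, with the robot touching nothing.
It also fails if it takes over 35 s, if anything falls off the work surface, if the arm or the gripper's body presses on something with over 40 N, if the wrist force passes 120 N, or if a joint passes its speed limit or range.

## Working session

There is one attempt and no reset: what is moved stays moved. The work goes in short steps, Python scripts to look and compute and a tool call to move; the robot and the scene stay as the last step left them, time stands still between calls to the robot, and variables do not carry over. Pictures are saved under pics/ and viewed, and the job is handed in when it is done.

Besides the shell and the picture viewer there is one more tool, called by a JSON object that holds its "fn" and its "kwargs". servo_tool: Moves the arm, as the interface text tells. Its arguments: {"type":"object","properties":{"moves":{"type":"string"},"hand":{"type":"number"}},"required":["moves"]}

```bash
mkdir -p pics; ls
python3 - <<'E'
from workcell import ctrl
import cv2,pickle
o=ctrl.get_obs();print(o)
d={}
for n in("scene","side","wrist"):
    i=ctrl.get_image(n);d[n]=i
    print(n,{k:v for k,v in i.items() if k not in("pixels","depth")}, (i["depth"]>0).mean())
    cv2.imwrite(f"pics/{n}0.png",i["pixels"][:,:,::-1])
pickle.dump((o,d),open("s0.pkl","wb"))
E
```

```text
pics
{'t': 0.0, 'qpos': array([ 1.25301290e+00,  4.23803070e-01,  1.63069628e+00, -7.22849402e-06,
        1.08861994e+00, -1.89956268e-02]), 'qvel': array([ 0.00018509, -0.00044531, -0.00116718, -0.00059883,  0.00186389,
        0.00014452]), 'joint_torque': array([-1.55672231e-03, -5.44638383e+01, -2.73658866e+01,  6.42588688e-02,
        2.26851652e-02, -1.08849135e-04]), 'ee_pos': array([183.78291346, 596.80620413, 240.92280119]), 'orientation': array([-1.55955363,  0.23475206, -0.2343588 ]), 'ft_force': array([-0.05422654,  0.87290188,  0.41854319]), 'moment': array([ 0.01572331, -0.00655659,  0.02939335]), 'width': 87.84756013346923}
scene {'vertical_fov': 54.38169085745734, 'cx': 315.08487086454386, 'cy': 230.4641699272287, 'xyz': array([906.69334585,  23.46257068, 641.05325815]), 'attitude': array([0.42424918, 0.52897881, 1.73448629])} 0.9961946614583334
side {'vertical_fov': 53.58883185337166, 'cx': 318.91774847328594, 'cy': 241.49783701942323, 'xyz': array([289.80268135, 378.61824525, 716.02076818]), 'attitude': array([ 0.23413891, -0.87142222, -2.49109614])} 0.9960677083333334
wrist {'vertical_fov': 68.27328770281312, 'cx': 321.4414953258376, 'cy': 240.87705157482432, 'T_tool_cam': array([[ 7.78616209e-04, -9.61077533e-01, -2.76277704e-01,
        -7.54639967e+01],
       [ 2.89446295e-04,  2.76277993e-01, -9.61077722e-01,
        -1.42818959e+02],
       [ 9.99999655e-01,  6.68343134e-04,  4.93294855e-04,
        -5.86659640e-01],
       [ 0.00000000e+00,  0.00000000e+00,  0.00000000e+00,
         1.00000000e+00]])} 0.9960319010416666
```

View pics/scene0.png

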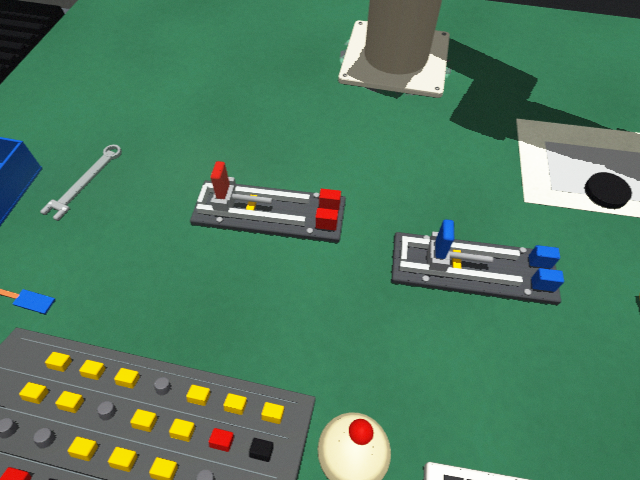

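View pics/side0.png

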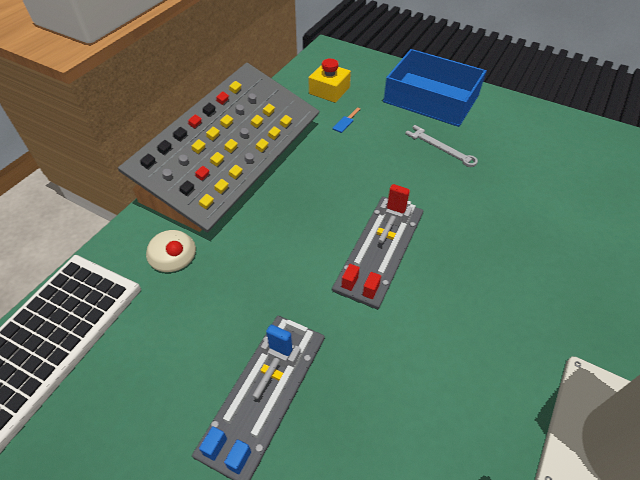

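View pics/wrist0.png

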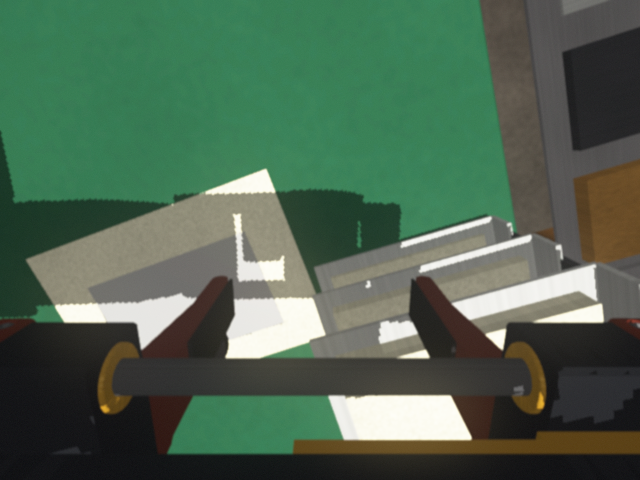

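The scene view shows the red handle at about (220,180), with its keeper at (328,210). In the side view the handle is at (398,198) and the keeper at (350,277) and (372,285). The blue unit is separate from both. Next I'll measure the positions from both views.

```bash
cat > h.py <<'E'
import numpy as np,cv2
from scipy.spatial.transform import Rotation as R
def K(i):
    f=240/np.tan(np.radians(i["vertical_fov"]/2)); return f,i["cx"],i["cy"]
def cloud(i,T=None):
    f,cx,cy=K(i); v,u=np.mgrid[:480,:640]; d=i["depth"].astype(float)
    p=np.stack([(u-cx)/f*d,-(v-cy)/f*d,-d],-1)
    if T is None: return p@R.from_rotvec(i["attitude"]).as_matrix().T+i["xyz"]
    return p@T[:3,:3].T+T[:3,3]
def ray(i,u,v):
    f,cx,cy=K(i); return R.from_rotvec(i["attitude"]).as_matrix()@np.array([(u-cx)/f,-(v-cy)/f,-1])
def tri(a,b):
    A=[];B=[]
    for i,u,v in(a,b):
        r=ray(i,u,v);r/=np.linalg.norm(r);P=np.eye(3)-np.outer(r,r);A.append(P);B.append(P@i["xyz"])
    x=np.linalg.lstsq(np.vstack(A),np.hstack(B),rcond=None)[0]
    return x,[np.linalg.norm(P@x-b) for P,b in zip(A,B)]
def red(i):
    h=cv2.cvtColor(i["pixels"],cv2.COLOR_RGB2HSV)
    return ((h[...,0]<8)|(h[...,0]>172))&(h[...,1]>150)&(h[...,2]>60)
E
python3 - <<'E'
import pickle
from h import *
o,d=pickle.load(open("s0.pkl","rb"))
for n,roi in(("scene",(190,150,350,240)),("side",(325,175,430,305))):
    i=d[n];c=cloud(i);m=red(i).astype(np.uint8)
    k,l,s,_=cv2.connectedComponentsWithStats(m)
    for j in range(1,k):
        x,y,w,h,a=s[j]
        if a<40 or not(roi[0]<=x<=roi[2] and roi[1]<=y<=roi[3]):continue
        p=c[l==j];print(n,s[j],p.mean(0).round(1),np.percentile(p,[3,97],axis=0).round(0).tolist())
        q=p[p[:,2]>p[:,2].max()-4];print("  top",len(q),q.mean(0).round(1),p[:,2].max().round(1)); 
        if len(q)>5: print(cv2.minAreaRect(q[:,:2].astype(np.float32)))
    x0,y0,x1,y1=roi
    cv2.imwrite(f"pics/{n}_crop.png",cv2.resize(i["pixels"][y0-5:y1+5,x0-10:x1+10,::-1],None,fx=4.2,fy=4.2,interpolation=cv2.INTER_CUBIC))
E
```

```text
scene [211 161  18  38 477] [ 479.1 -224.9   82.4] [[458.0, -234.0, 51.0], [490.0, -219.0, 99.0]]
  top 1 [906.7  23.5 641.1] 641.1
scene [316 189  25  41 834] [464.5 -55.1  37.3] [[432.0, -71.0, 16.0], [489.0, -39.0, 46.0]]
  top 1 [906.7  23.5 641.1] 641.1
side [387 184  23  29 471] [ 466.5 -215.7   86.4] [[453.0, -234.0, 48.0], [485.0, -219.0, 100.0]]
  top 6 [289.8 378.6 716. ] 716.0
((289.80267333984375, 378.6182556152344), (0.0, 0.0), 0.0)
side [341 264  19  27 318] [474.6 -47.8  40. ] [[467.0, -69.0, 17.0], [485.0, -37.0, 46.0]]
  top 1 [289.8 378.6 716. ] 716.0
side [363 272  18  27 319] [434.5 -48.2  44.8] [[427.0, -72.0, 18.0], [446.0, -40.0, 47.0]]
  top 3 [289.8 378.6 716. ] 716.0
```

View pics/scene_crop.png

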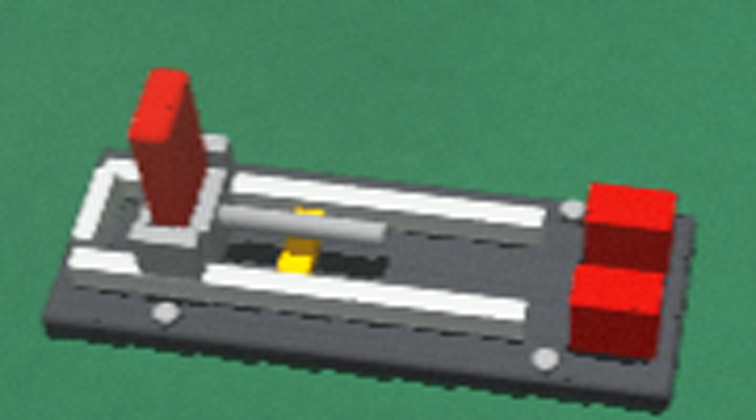

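View pics/side_crop.png

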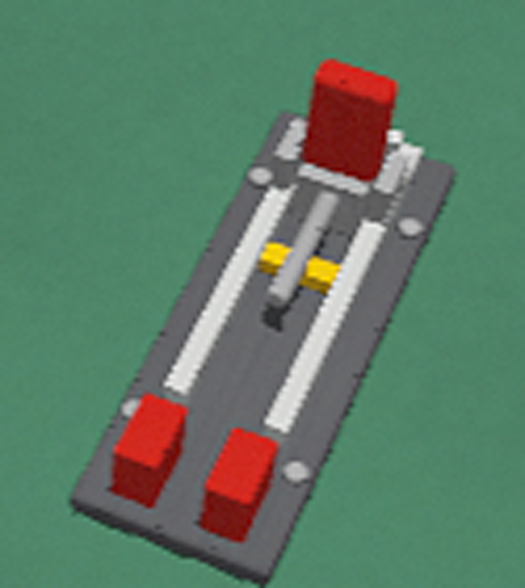

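The crops show the handle top (scene ~(222,163), side ~(398,188)), the yellow bump, the rails and the keepers clearly. The next step is to fit the track direction and the handle position without the zero-depth pixels, then cross-check by triangulation.

Run:
```python
import pickle
from h import *
o,d=pickle.load(open("s0.pkl","rb"))
for n in("scene","side"):
    i=d[n];c=cloud(i);ok=i["depth"]>0;r=red(i)
    box=ok&(c[...,0]>380)&(c[...,0]<550)&(c[...,1]>-310)&(c[...,1]<20)
    pl=box&(c[...,2]>6)&(c[...,2]<60)
    g=i["pixels"].astype(int); green=(g[...,1]>g[...,0]+25)&(g[...,1]>g[...,2]+10)
    pl&=~green
    print(n,"plate",cv2.minAreaRect(c[pl][:,:2].astype(np.float32)), "table z",np.median(c[box&green][:,2]))
    hi=r&ok&box&(c[...,2]>60); p=c[hi];zt=np.percentile(p[:,2],95)
    t=p[p[:,2]>zt-2]
    print(" handle top z",zt,len(t),"mean",t.mean(0).round(1),"rect",cv2.minAreaRect(t[:,:2].astype(np.float32)))
    k=r&ok&box&(c[...,2]<60)&(c[...,2]>40)&(c[...,1]>-100);p=c[k];zt=np.percentile(p[:,2],80)
    t=p[abs(p[:,2]-zt)<3];print(" keeper top",zt,t.mean(0).round(1),cv2.minAreaRect(t[:,:2].astype(np.float32)))
    br=ok&box&(g.min(-1)>200)&(c[...,2]>18)&(c[...,2]<45)
    t=c[br];rx=cv2.minAreaRect(t[:,:2].astype(np.float32));print(" rails",np.median(t[:,2]),rx)
# handle top corners, read from crops: scene crop px -> /4.2 + (180,145); side crop/4.2+(315,170)
S=lambda a,b:(d["scene"],180+a/4.2-.4,145+b/4.2-.4)
D=lambda a,b:(d["side"],315+a/4.2-.4,170+b/4.2-.4)
# -x keeper-side etc: scene top: far-left(155,70) far-right(186,74) near-right(171,138) near-left(135,135)
# side: (322,62)=far,+x ; (395,80)=far,-x ; (392,98)=near,-x;(317,75)=near,+x
for nm,s,e in(("farx-,y-",(155,71),(394,80)),("x-,y+",(187,75),(391,99)),("x+,y+",(171,138),(317,79)),("x+,y-",(134,135),(325,61))):
    print(nm,tri(S(*s),D(*e)))
```

```text
scene plate ((466.4876708984375, -154.94976806640625), (92.29061126708984, 248.57647705078125), 4.583428859710693) table z 0.4928590267969639
 handle top z 99.1525335261819 128 mean [ 472.7 -227.8   98.3] rect ((472.0635070800781, -227.47055053710938), (34.284183502197266, 14.306584358215332), 3.8130507469177246)
 keeper top 45.254451083531215 [460.5 -55.   44.4] ((458.625244140625, -55.35154342651367), (62.222076416015625, 33.29193115234375), 4.1807942390441895)
 rails 26.51186271016195 ((472.6257019042969, -179.91677856445312), (66.74883270263672, 180.7094268798828), 5.243817329406738)
side plate ((464.9985046386719, -154.69744873046875), (89.24090576171875, 251.07469177246094), 4.345639228820801) table z 0.8610489479251555
 handle top z 99.17488855450341 102 mean [ 470.3 -227.5   98.6] rect ((470.2792053222656, -226.82937622070312), (33.66075897216797, 17.924036026000977), 2.5243475437164307)
 keeper top 45.458332001072336 [456.6 -54.6  44.6] ((457.18792724609375, -54.68280792236328), (59.13562774658203, 36.23667526245117), 4.840490818023682)
 rails 26.819566876769386 ((467.4172668457031, -180.36032104492188), (55.10039520263672, 178.807373046875), 4.3923726081848145)
farx-,y- (array([ 456.4213389 , -235.82312278,   97.63769544]), [np.float64(0.8431509396118101), np.float64(0.8431509396121133)])
x-,y+ (array([ 453.58327152, -225.1697976 ,   95.93011212]), [np.float64(1.6469313831038284), np.float64(1.646931383103887)])
x+,y+ (array([ 485.74307465, -219.52224378,   97.57500947]), [np.float64(1.0491164794337762), np.float64(1.0491164794336096)])
x+,y- (array([ 487.41268629, -232.72275387,   97.01049115]), [np.float64(0.44747011119684577), np.float64(0.4474701111969423)])
```

Both views agree. The handle centre is at about (471, −227.5), its top at 98 mm (so the grip is at ~74), and the track yaw is about +4.4°, running towards +y. Before moving I'll check the tool heading and any tall objects on the way.

Run:
```python
import pickle
from h import *
o,d=pickle.load(open("s0.pkl","rb"))
M=R.from_rotvec(o["orientation"]).as_matrix();print(M.round(3))
y=np.radians(4.4)
for s in(1,-1):
    tz=s*np.array([-np.sin(y),np.cos(y),0]);ty=np.array([0,0,-1.]);tx=np.cross(ty,tz)
    T=np.stack([tx,ty,tz],1);print(s,np.degrees(R.from_matrix(T@M.T).as_rotvec()).round(2))
for n in("scene","side"):
    c=cloud(d[n])[d[n]["depth"]>0]
    m=(np.hypot(c[:,0],c[:,1])>250)&(np.hypot(c[:,0],c[:,1])<700)&(c[:,2]>60)&(c[:,2]<600)
    b=np.floor(c[m]/[100,100,1000])
    for u in np.unique(b[:,:2],axis=0):
        k=(b[:,:2]==u).all(1)
        if k.sum()>5: print(n,u*100,c[m][k][:,2].max().round(),k.sum())
T=d["wrist"]["T_tool_cam"];c=cloud(d["wrist"],T)@M.T+o["ee_pos"]
k=(d["wrist"]["depth"]>0)&(c[...,1]<1200); print([ (y,c[k&(abs(c[...,1]-y)<50)][:,2].max().round()) for y in range(300,900,100) if (k&(abs(c[...,1]-y)<50)).any()])
```

```text
[[ 0.956 -0.     0.294]
 [-0.294 -0.001  0.956]
 [-0.    -1.    -0.002]]
1 [ 9.000e-02 -1.000e-02  2.152e+01]
-1 [-2.0000e-02 -1.2000e-01 -1.5848e+02]
scene [ 400. -300.] 100.0 435
scene [400. 100.] 100.0 86
scene [500. 100.] 101.0 387
side [ 400. -300.] 101.0 393
side [400. 100.] 101.0 231
side [500. 100.] 101.0 262
[(300, np.float64(4.0)), (400, np.float64(17.0)), (500, np.float64(336.0)), (600, np.float64(341.0)), (700, np.float64(340.0)), (800, np.float64(198.0))]
```

{"fn": "servo_tool", "kwargs": {"moves": "0.045 -0.055 0 0 0 5; 0.09 -0.11 0 0 0 10; 0.135 -0.165 0 0 0 15; 0.18 -0.22 0 0 0 21.5; 0.22 -0.27 0 0 0 21.5; 0.26 -0.32 0 0 0 21.5; 0.3 -0.37 0 0 0 21.5; 0.34 -0.42 0 0 0 21.5", "hand": 0}}

```text
t: 1.15
ee_pos: [499.7, 207.0, 241.7]
orientation: [-1.57, -0.06, 0.06]
ft_force: [0.7, 1.2, -0.2]
width: 87.5
```

{"fn": "servo_tool", "kwargs": {"moves": "0 -0.055 0 0 0 0; -0.007 -0.11 0 0 0 0; -0.015 -0.165 0 0 0 0; -0.023 -0.22 -0.01 0 0 0; -0.03 -0.275 -0.02 0 0 0; -0.04 -0.33 -0.04 0 0 0; -0.048 -0.38 -0.055 0 0 0; -0.053 -0.405 -0.062 0 0 0"}}

```text
t: 2.15
ee_pos: [444.7, -198.2, 178.8]
orientation: [-1.57, -0.057, 0.059]
ft_force: [0.3, 0.8, -0.1]
width: 87.9
```

{"fn": "servo_tool", "kwargs": {"moves": "0 0 0 0 0 0; 0 0 0 0 0 0; 0 0 0 0 0 0"}}

```text
t: 2.52
ee_pos: [446.1, -195.3, 180.0]
orientation: [-1.57, -0.062, 0.061]
ft_force: [-0.0, 0.7, 0.5]
width: 87.7
```

Run:
```python
from workcell import ctrl
from h import *
import pickle
o=ctrl.get_obs();i=ctrl.get_image("wrist");s=ctrl.get_image("side")
pickle.dump((o,i),open("s1.pkl","wb"))
M=R.from_rotvec(o["orientation"]).as_matrix()
print(o["t"],o["ee_pos"],o["ft_force"],o["qpos"],M.round(3))
c=cloud(i,i["T_tool_cam"])@M.T+o["ee_pos"]
r=red(i)&(i["depth"]>0)&(abs(c[...,0]-471)<40)&(abs(c[...,1]+227)<40)&(c[...,2]>60)
p=c[r];print(len(p))
if len(p):
    zt=np.percentile(p[:,2],95);t=p[p[:,2]>zt-2.5];print(zt,t.mean(0),cv2.minAreaRect(t[:,:2].astype(np.float32)))
cv2.imwrite("pics/wrist1.png",i["pixels"][:,:,::-1]);cv2.imwrite("pics/side1.png",s["pixels"][:,:,::-1])
```

```text
2.525 [ 446.09780969 -195.27327642  180.00767232] [-0.03147893  0.68698257  0.49268441] [-4.37111772e-01  3.11959956e-01  1.97778142e+00  1.41109163e-04
  8.51360283e-01 -2.08583259e+00] [[ 0.997  0.    -0.078]
 [ 0.078 -0.     0.997]
 [ 0.    -1.    -0.   ]]
1482
98.42368098921791 [ 468.87057681 -229.78213528   97.92499013] ((469.38555908203125, -231.18861389160156), (33.669158935546875, 17.381813049316406), 4.818396091461182)
```

View pics/wrist1.png

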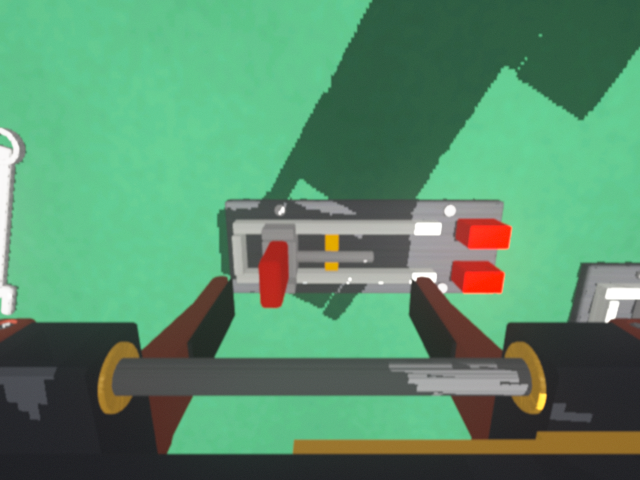

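View pics/side1.png

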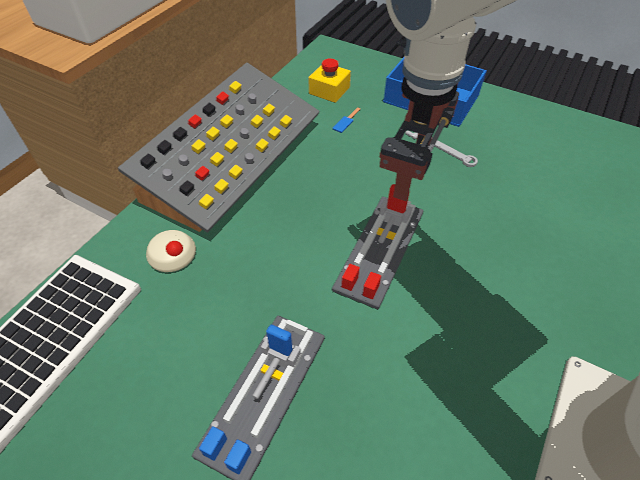

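The move stopped about 41 mm short of the handle, at (446, −195), because the previous call's pose was speed-limited and not made up. The wrist view puts the handle at (469, −230), within 3 mm of the fixed cameras. I'll correct and descend.

{"fn": "servo_tool", "kwargs": {"moves": "0.012 -0.017 0 0 0 0; 0.024 -0.033 0 0 0 0; 0.024 -0.033 0 0 0 0; 0.024 -0.033 -0.03 0 0 0; 0.024 -0.033 -0.06 0 0 0; 0.024 -0.033 -0.085 0 0 0; 0.024 -0.033 -0.106 0 0 0; 0.024 -0.033 -0.106 0 0 0"}}

```text
t: 3.62
ee_pos: [468.2, -227.7, 72.5]
orientation: [-1.568, -0.058, 0.063]
ft_force: [-0.5, 0.4, 0.6]
width: 87.8
```

Run:
```python
from workcell import ctrl
from h import *
o=ctrl.get_obs();i=ctrl.get_image("wrist");s=ctrl.get_image("side")
print(o["t"],o["ee_pos"],o["ft_force"])
cv2.imwrite("pics/w2.png",i["pixels"][:,:,::-1]);cv2.imwrite("pics/s2.png",cv2.resize(s["pixels"][130:310,300:460,::-1],None,fx=3.3,fy=3.3))
```

```text
3.625 [ 468.23784154 -227.74042397   72.54970245] [-0.45295092  0.36027028  0.61877826]
```

View pics/w2.png

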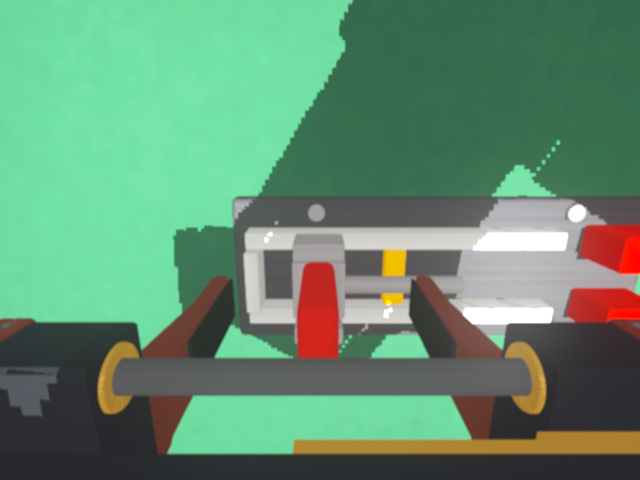

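View pics/s2.png

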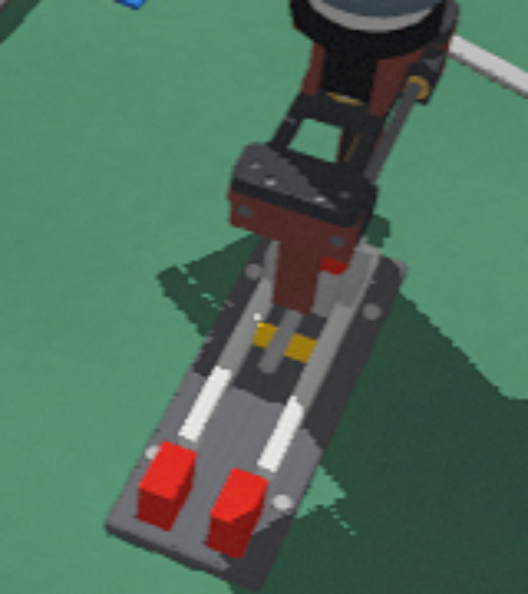

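The handle sits centred between the open fingers (column ~318, fingers at ~222 and ~425). I'm closing on it.

{"fn": "servo_tool", "kwargs": {"moves": "0 0 0 0 0 0; 0 0 0 0 0 0; 0 0 0 0 0 0; 0 0 0 0 0 0; 0 0 0 0 0 0; 0 0 0 0 0 0; 0 0 0 0 0 0; 0 0 0 0 0 0", "hand": 255}}

```text
t: 4.72
ee_pos: [469.7, -229.2, 73.6]
orientation: [-1.57, -0.06, 0.06]
ft_force: [-0.9, 0.1, 0.3]
width: 15.9
```

Gripped, with a width of 15.9 mm against the expected 16. Now lifting 16 mm.

{"fn": "servo_tool", "kwargs": {"moves": "0 0 0.004 0 0 0; 0 0 0.008 0 0 0; 0 0 0.012 0 0 0; 0 0 0.016 0 0 0; 0 0 0.016 0 0 0; 0 0 0.016 0 0 0"}}

```text
t: 5.48
ee_pos: [469.7, -229.2, 89.7]
orientation: [-1.57, -0.06, 0.06]
ft_force: [0.2, -0.3, -1.0]
width: 15.8
```

Run:
```python
from workcell import ctrl
from h import *
s=ctrl.get_image("side");i=ctrl.get_image("scene");print([ctrl.get_obs()["ft_force"].round(2) for _ in range(1)])
a=cv2.resize(s["pixels"][130:310,300:460,::-1],None,fx=2.5,fy=2.5);b=cv2.resize(i["pixels"][100:280,180:360,::-1],None,fx=2.2,fy=2.5)
cv2.imwrite("pics/s3.png",np.hstack([a,b]))
```

```text
[array([ 0.86,  0.01, -1.92])]
```

View pics/s3.png

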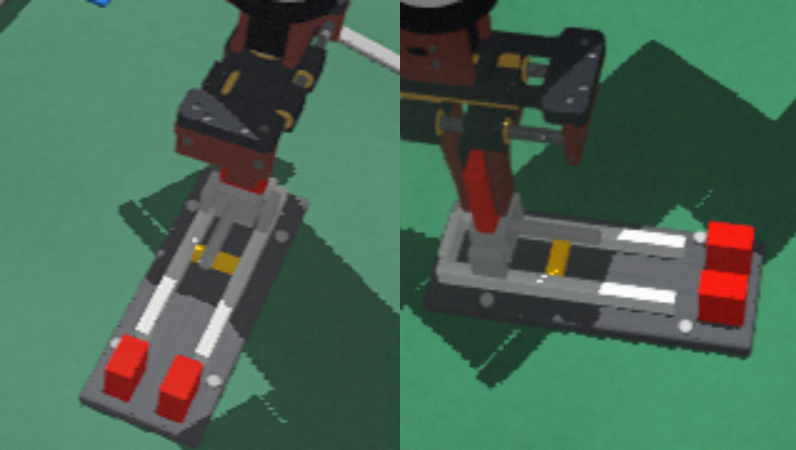

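The bolt is raised and upright in both views. Sliding along the track now, in direction (−0.077, 0.997).

{"fn": "servo_tool", "kwargs": {"moves": "-0.0008 0.01 0.016 0 0 0; -0.0015 0.02 0 0 0 0; -0.0023 0.03 0 0 0 0; -0.0031 0.04 0 0 0 0; -0.0031 0.04 0 0 0 0"}}

```text
t: 6.2
ee_pos: [465.5, -187.8, 89.9]
orientation: [-1.569, -0.059, 0.062]
ft_force: [-5.3, -0.0, -2.5]
width: 16.0
```

My first row wrongly carried a 16 mm rise, so the tool may have briefly pulled the bolt to its 24 mm upper stop. I'm checking the bolt's height in the grip before going on.

Run:
```python
from workcell import ctrl
from h import *
s=ctrl.get_image("side");i=ctrl.get_image("scene");o=ctrl.get_obs();print(o["ee_pos"],o["ft_force"],o["moment"],o["width"])
for n,q in(("side",s),("scene",i)):
    c=cloud(q);p=c[red(q)&(q["depth"]>0)&(c[...,2]>60)&(abs(c[...,0]-467)<50)&(abs(c[...,1]+190)<50)]
    print(n,len(p),np.percentile(p,[5,50,97],axis=0).round(1).tolist())
a=cv2.resize(s["pixels"][130:310,300:460,::-1],None,fx=2.5,fy=2.5);b=cv2.resize(i["pixels"][100:280,180:360,::-1],None,fx=2.2,fy=2.5)
cv2.imwrite("pics/s4.png",np.hstack([a,b]))
```

```text
[ 465.56677038 -188.33423257   89.77244252] [-5.38649232  0.31084446 -1.85726139] [ 0.18479485  1.14254529 -0.05297739] 15.648368866914304
side 45 [[450.4, -183.2, 60.5], [464.3, -178.7, 64.1], [482.1, -170.2, 76.2]]
scene 410 [[462.2, -218.9, 64.8], [484.5, -186.2, 102.9], [501.0, -177.9, 241.3]]
```

View pics/s4.png

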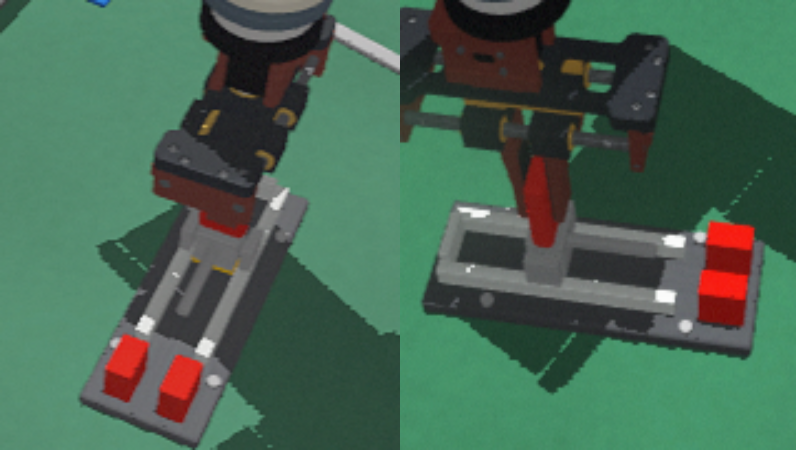

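Run:
```python
from workcell import ctrl
from h import *
for n,u in(("scene",(243,244)),("side",None)):
    q=ctrl.get_image(n);c=cloud(q)
    if n=="scene":
        for v in range(158,206,2): print(v,q["pixels"][v,243],c[v,243].round(0))
    else:
        for v in range(205,236,2): print(v,q["pixels"][v,389],c[v,389].round(0))
```

```text
158 [29 33 33] [ 499. -169.  166.]
160 [32 36 34] [ 498. -170.  161.]
162 [68 35 33] [ 499. -170.  157.]
164 [120  25  23] [ 460. -190.  107.]
166 [120  26  20] [ 465. -188.  107.]
168 [122  27  21] [ 469. -187.  108.]
170 [122  24  23] [ 472. -186.  107.]
172 [126  28  20] [ 476. -184.  107.]
174 [124  30  23] [ 481. -183.  108.]
176 [128  29  24] [ 483. -182.  107.]
178 [118  26  24] [ 486. -182.  105.]
180 [118  27  24] [ 486. -182.  100.]
182 [119  30  25] [ 485. -183.   94.]
184 [118  26  22] [ 486. -184.   91.]
186 [117  27  20] [ 486. -184.   85.]
188 [118  28  24] [ 486. -185.   81.]
190 [117  27  24] [ 486. -185.   76.]
192 [120  29  25] [ 486. -186.   71.]
194 [117  29  24] [ 487. -186.   67.]
196 [117  27  22] [ 486. -187.   61.]
198 [107  41  38] [ 485. -189.   53.]
200 [90 95 95] [ 484. -190.   46.]
202 [96 97 97] [ 489. -188.   48.]
204 [95 97 97] [ 493. -187.   49.]
205 [33 34 41] [ 444. -102.  186.]
207 [83 47 40] [ 444. -104.  180.]
209 [78 42 40] [ 443. -103.  176.]
211 [79 44 39] [ 445. -109.  166.]
213 [76 42 36] [ 444. -108.  162.]
215 [79 45 40] [ 444. -108.  157.]
217 [77 43 37] [ 463. -171.   81.]
219 [82 47 40] [ 462. -172.   74.]
221 [125  20  19] [ 464. -181.   59.]
223 [107 102 104] [ 465. -183.   51.]
225 [107 108 109] [ 462. -178.   52.]
227 [100  99 102] [ 460. -173.   53.]
229 [104 105 104] [ 460. -176.   43.]
231 [106 106 106] [ 460. -176.   38.]
233 [101 103 103] [ 458. -174.   36.]
235 [103 104 106] [ 458. -175.   28.]
```

The handle top reads 107 mm, so the lift is only about 9 mm: the bolt slipped ~7 mm down in the grip and is about at bump height. Raising it another 7 mm before sliding on.

{"fn": "servo_tool", "kwargs": {"moves": "0 0 0.003 0 0 0; 0 0 0.006 0 0 0; 0 0 0.007 0 0 0; 0 0 0.007 0 0 0; 0 0 0.007 0 0 0"}}

```text
t: 7.02
ee_pos: [465.6, -188.8, 96.7]
orientation: [-1.569, -0.058, 0.062]
ft_force: [-5.3, 0.7, -1.6]
width: 15.8
```

```bash
cat > top.py <<'E'
from workcell import ctrl
from h import *
o=ctrl.get_obs();q=ctrl.get_image("scene");c=cloud(q)
m=red(q)&(q["depth"]>0)&(q["pixels"][...,1]<40)&(c[...,2]>70)&(c[...,2]<130)&(abs(c[...,0]-467)<35)&(c[...,1]<-80)&(c[...,1]>-260)
p=c[m];zt=np.percentile(p[:,2],90);t=p[abs(p[:,2]-zt)<2.5]
print("t",o["t"],"tcp",o["ee_pos"].round(1),"F",o["ft_force"].round(1),"w",o["width"],"top z",np.median(t[:,2]).round(1),t.mean(0).round(1),len(t),cv2.minAreaRect(t[:,:2].astype(np.float32))[0])
E
python3 top.py
```

```text
t 7.025 tcp [ 465.6 -188.8   96.7] F [-5.3  0.7 -1.6] w 15.813895247800403 top z 114.2 [ 473.9 -187.8  114.2] 127 (471.82305908203125, -189.0232391357422)
```

The top is at 114.2, so the lift is ~16 mm. Continuing along the track with a 1 mm x correction for the −5 N side force.

{"fn": "servo_tool", "kwargs": {"moves": "-0.0015 0.008 0 0 0 0; -0.0022 0.016 0 0 0 0; -0.0029 0.024 0 0 0 0; -0.0035 0.032 0 0 0 0; -0.0042 0.04 0 0 0 0; -0.0045 0.045 0 0 0 0; -0.0045 0.045 0 0 0 0"}}

```text
t: 7.95
ee_pos: [462.0, -143.5, 96.6]
orientation: [-1.569, -0.06, 0.061]
ft_force: [-2.9, 0.1, -0.9]
width: 15.3
```

```bash
python3 top.py
```

```text
t 7.95 tcp [ 462.  -143.5   96.6] F [-2.9  0.1 -0.9] w 15.33400439060417 top z 114.3 [ 468.6 -142.8  114.3] 130 (466.7108459472656, -143.7176055908203)
```

{"fn": "servo_tool", "kwargs": {"moves": "-0.0002 0.002 0 0 0 0; -0.0004 0.004 0 0 0 0; -0.0005 0.006 0 0 0 0; -0.0005 0.006 0 0 0 0"}}

```text
t: 8.5
ee_pos: [461.6, -138.0, 96.7]
orientation: [-1.57, -0.06, 0.06]
ft_force: [-4.2, -0.3, -2.5]
width: 16.0
```

{"fn": "servo_tool", "kwargs": {"moves": "-0.0001 0.001 0 0 0 0; -0.0002 0.002 0 0 0 0; -0.0002 0.003 0 0 0 0; -0.0002 0.003 0 0 0 0"}}

```text
t: 9.0
ee_pos: [461.4, -135.1, 96.7]
orientation: [-1.57, -0.06, 0.06]
ft_force: [-5.2, 0.0, -1.1]
width: 15.9
```

{"fn": "servo_tool", "kwargs": {"moves": "-0.0001 0.001 0 0 0 0; -0.0002 0.002 0 0 0 0; -0.0002 0.003 0 0 0 0; -0.0002 0.003 0 0 0 0"}}

```text
t: 9.5
ee_pos: [461.1, -132.0, 96.7]
orientation: [-1.57, -0.06, 0.06]
ft_force: [-4.6, -0.6, -1.9]
width: 15.9
```

{"fn": "servo_tool", "kwargs": {"moves": "-0.0003 0.001 0 0 0 0; -0.0004 0.002 0 0 0 0; -0.0006 0.003 0 0 0 0; -0.0006 0.003 0 0 0 0"}}

```text
t: 10.0
ee_pos: [460.8, -129.1, 96.7]
orientation: [-1.57, -0.06, 0.06]
ft_force: [-3.4, -1.0, -1.5]
width: 16.0
```

{"fn": "servo_tool", "kwargs": {"moves": "-0.0001 0.001 0 0 0 0; -0.0002 0.002 0 0 0 0; -0.0003 0.003 0 0 0 0; -0.0003 0.003 0 0 0 0"}}

```text
t: 10.5
ee_pos: [460.6, -126.1, 96.8]
orientation: [-1.57, -0.06, 0.06]
ft_force: [-2.0, -0.9, -2.4]
width: 15.7
```

{"fn": "servo_tool", "kwargs": {"moves": "-0.0001 0.001 0 0 0 0; -0.0002 0.002 0 0 0 0; -0.0003 0.003 0 0 0 0; -0.0003 0.003 0 0 0 0"}}

```text
t: 11.0
ee_pos: [460.3, -123.1, 96.8]
orientation: [-1.57, -0.06, 0.06]
ft_force: [-1.9, -0.4, -2.6]
width: 16.0
```

```bash
python3 top.py
```

```text
t 11.0 tcp [ 460.3 -123.1   96.8] F [-1.9 -0.4 -2.6] w 15.961822613822987 top z 114.3 [ 466.9 -122.8  114.4] 144 (464.8645935058594, -123.38277435302734)
```

{"fn": "servo_tool", "kwargs": {"moves": "-0.0001 0.001 0 0 0 0; -0.0002 0.002 0 0 0 0; -0.0003 0.003 0 0 0 0; -0.0003 0.003 0 0 0 0"}}

```text
t: 11.55
ee_pos: [460.1, -120.8, 96.8]
orientation: [-1.571, -0.061, 0.06]
ft_force: [-0.8, -4.7, -1.7]
width: 15.3
```

{"fn": "servo_tool", "kwargs": {"moves": "-0.0001 0.001 0 0 0 0; -0.0002 0.002 0 0 0 0; -0.0002 0.002 0 0 0 0; -0.0002 0.002 0 0 0 0"}}

```text
t: 12.05
ee_pos: [460.3, -120.3, 97.1]
orientation: [-1.573, -0.062, 0.06]
ft_force: [-2.9, -16.5, -1.8]
width: 15.8
```

The end stop is reached: −16.5 N along the track, and travel has stopped. I'll ease the push slightly and lower the bolt.

{"fn": "servo_tool", "kwargs": {"moves": "0 -0.001 0 0 0 0; 0 -0.001 -0.004 0 0 0; 0 -0.001 -0.008 0 0 0; 0 -0.001 -0.012 0 0 0; 0 -0.001 -0.015 0 0 0; 0 -0.001 -0.017 0 0 0; 0 -0.001 -0.017 0 0 0"}}

```text
t: 12.92
ee_pos: [460.3, -120.6, 80.4]
orientation: [-1.572, -0.062, 0.059]
ft_force: [-4.6, -11.0, 4.3]
width: 15.7
```

```bash
python3 top.py
```

```text
t 12.925 tcp [ 460.3 -120.6   80.4] F [ -4.6 -11.    4.3] w 15.697321873512855 top z 98.1 [ 466.5 -120.8   98.2] 134 (464.882080078125, -120.39225006103516)
```

The top is at 98.1 mm, the original "down" height, with a light floor contact of +4 N. Releasing and then looking.

{"fn": "servo_tool", "kwargs": {"moves": "0 0 0 0 0 0; 0 0 0 0 0 0; 0 0 0 0 0 0; 0 0 0 0 0 0; 0 0 0 0 0 0; 0 0 0 0 0 0; 0 0 0 0 0 0; 0 0 0 0 0 0", "hand": 0}}

```text
t: 13.98
ee_pos: [459.5, -119.2, 79.7]
orientation: [-1.57, -0.06, 0.06]
ft_force: [-0.3, -0.0, -0.9]
width: 87.3
```

{"fn": "servo_tool", "kwargs": {"moves": "0 0 0.03 0 0 0; 0 0 0.06 0 0 0; 0 0 0.09 0 0 0; 0 0 0.12 0 0 0; 0 0 0.15 0 0 0; 0 0 0.15 0 0 0; -0.03 0 0.15 0 0 0; -0.05 0 0.15 0 0 0"}}

```text
t: 14.98
ee_pos: [407.7, -118.8, 228.6]
orientation: [-1.569, -0.058, 0.062]
ft_force: [-0.2, -0.0, -0.5]
width: 87.7
```

```bash
python3 top.py
python3 - <<'E'
from workcell import ctrl
from h import *
s=ctrl.get_image("side");i=ctrl.get_image("scene")
a=cv2.resize(s["pixels"][150:310,310:450,::-1],None,fx=2.5,fy=2.5);b=cv2.resize(i["pixels"][120:280,180:360,::-1],None,fx=2.5,fy=2.5)
cv2.imwrite("pics/s9.png",np.hstack([a,b]))
E
```

```text
t 14.975 tcp [ 407.7 -118.8  228.6] F [-0.2 -0.  -0.5] w 87.65181975213635 top z 98.2 [ 464.5 -119.8   98.1] 152 (463.5216064453125, -119.74002838134766)
```

View pics/s9.png

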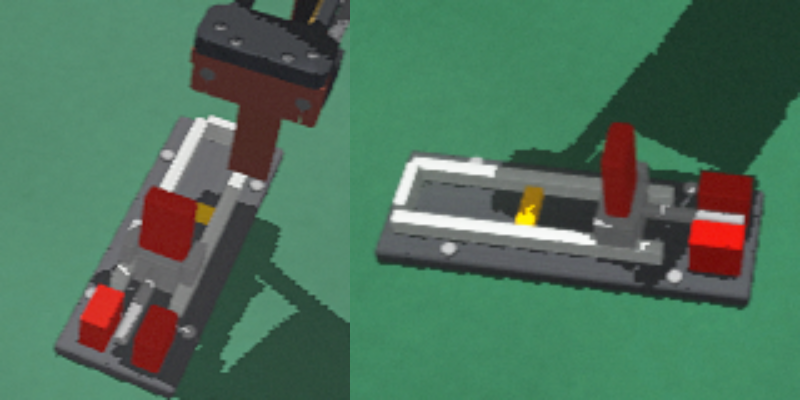

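The red handle is now by the keeper, with its rod between the two red blocks. Its top is at 98.2 mm and it is clear of the gripper. One last check that the blue bolt is unchanged, then I'll hand in.

Run:
```python
from workcell import ctrl
from h import *
import pickle
o,d=pickle.load(open("s0.pkl","rb"))
for n in("scene","side"):
    i=ctrl.get_image(n)
    for q in(d[n],i):
        h=cv2.cvtColor(q["pixels"],cv2.COLOR_RGB2HSV);c=cloud(q)
        m=(abs(h[...,0].astype(int)-110)<12)&(h[...,1]>150)&(c[...,2]>60)&(c[...,2]<105)&(c[...,0]>350)&(c[...,0]<620)&(c[...,1]>-20)&(c[...,1]<330)&(q["depth"]>0)
        p=c[m];print(n,m.sum(),p.mean(0).round(1),np.percentile(p[:,2],97).round(1))
ob=ctrl.get_obs();print(ob["t"],abs(ob["qvel"]).max(),ob["ft_force"])
ctrl.close_job()
```

```text
scene 450 [511.9 124.   87.9] 99.9
scene 447 [511.7 124.   88. ] 99.6
side 475 [501.2 129.3  87.8] 100.1
side 481 [501.1 129.4  87.7] 100.0
15.225 0.008669523303459489 [ 0.72638349  0.53943428 -0.54659214]
the job is handed in; nothing more can be done
```

The red shutter bolt is locked: I lifted it over the yellow bump, slid it to the end stop in the red keeper, lowered it fully and let go. I handed the job in at 15.2 s.

**Last checks**
- **End stop:** the track pushed back with about 16 N and the bolt stopped moving.
- **Travel:** the handle moved about 108 mm along the track, consistent with the 110 mm stop. Its starting offset was never measured, so the final position is only known to about 2 mm.
- **Bolt down:** the handle top is at 98.2 mm, the same as before the lift (98–99 mm).
- **Rod:** it lies between the two red keeper blocks in the pictures.
- **Gripper:** open and clear, with no significant force on the wrist.
- **Blue gas bolt:** unchanged to within 0.2 mm in both camera views.

**What went wrong**
- **Mistaken rise:** the first row of the slide had an unintended 16 mm rise. The bolt slipped about 7 mm down in the grip, probably on meeting its upper stop, and read only about 9 mm of lift over the bump. I raised it back to 16 mm and carried on. The wrist force during that moment was not recorded. Every force I read was under 20 N.
- **First approach:** it stopped about 41 mm short of the handle because a speed-limited move was not made up. I corrected this before descending.

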